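Unlock the reference disc cabinet and draw out the copper disc's tray

TASK

The copper-coloured reference disc is needed for the spectrometer check. Slide the lock bar of the small disc cabinet fully to the left by its red pin, then hook a fingertip behind the front lip of the tray that holds the copper-coloured disc and gently draw that tray out to its stop, gripping nothing. Leave the other two trays shut, touch none of the discs, and do not disturb the loupe on the cabinet, the blue-capped vial or the round steel block on the bench.

Things in the scene. Friction and masses are not known exactly. Their poses are not given: they have to be found in the camera images.
- sample_cabinet: Low slate-grey steel cabinet fixed to the bench: 115 mm deep (x), 218 wide (y), rear cover top at 45.5 mm, front rail top at 48. Origin: centre of its underside; its front looks along its -x (towards the robot), +y is left. Three trays side by side, centre lines y = +71 (left), 0, -71 mm (right); guard rods over the discs. The lock bar lies before the front rail, its front face at x = -62.5 mm.
- lock_bar (a joint): Position of the lock bar (m): 0 = locked, every tray blocked by a tooth; 0.028 = at its stop, fully open; grows as the bar slides to the cabinet's +y (left). Needs about 1.2 N and stays where it is left. Trays are free from 0.018 on. Its teeth hang down to 31 mm above the bench.
- lock_pin (a point): The red upright pin on top of the lock bar, to be pushed from its right side: 13 mm in diameter with a 15.6 mm rim at its top, standing from 51 to 68 mm above the bench; this point is on its axis, 59.5 mm above the bench. Moves with the bar.
- tray_left (a joint): How far the left tray is drawn out, in m: 0 = shut, 0.070 = at its stop; grows along the cabinet's -x. Needs about 1.5 N; stays where it is left. Blocked within 2 mm of shut while the lock bar is locked.
- tray_middle (a joint): The same for the middle tray.
- tray_right (a joint): The same for the right tray.
- lip_left (a point): Front lip of the left tray: upright aluminium plate 60 mm wide, 5.5 thick, with a round rim, top 40 mm above the bench; neighbour lips 11 mm beside it. Point: middle of its inner (rear) face, 38.5 mm above the bench; moves with the tray. Behind it is an open finger space, 48 mm long up to the lock bar, its floor 9 mm above the bench.
- lip_middle (a point): The same point on the middle tray.
- lip_right (a point): The same point on the right tray.
- copper_disc: Copper-coloured (orange-brown) reference disc, 45 mm in diameter, 20 high, loose in the shallow recess of one of the trays (which one varies), seen between the guard rods; at x = -26 mm in the cabinet's frame while its tray is shut. Origin: centre of its underside, 9 mm above the bench.
- steel_disc_a: Silver-grey reference disc, 50 mm in diameter, 12 mm high, in another tray. Origin: centre of its underside, 9 mm above the bench.
- steel_disc_b: A second silver-grey disc like steel_disc_a, in the remaining tray.
- loupe: Black measuring loupe, 36 mm in diameter, 47 mm high, standing loose on the cabinet's rear cover, 45.5 mm above the bench. Origin: centre of its underside. To be left alone.
- vial: Small white vial with a blue cap, 24 mm in diameter, 48 mm high, standing loose on the bench front left of the cabinet. Origin: centre of its underside. To be left alone.
- test_block: Round steel hardness block, 60 mm in diameter, 15 mm high, lying loose on the bench front right of the cabinet. Origin: centre of its underside. To be left alone.
Things that resemble listed ones, but are neither listed nor needed, are in the scene too. Leave any black look-alike of the steel_disc_a alone.

How it is judged:
By the outcome, as a careful person would: the job done as asked, in the order asked, and still so for the second after the job is handed in, with the robot touching nothing.
It also fails if it takes over 43 s, if anything falls off the work surface, if the arm or the gripper's body presses on something with over 40 N, if the wrist force passes 120 N, or if a joint passes its speed limit or range.

ROBOT

A 6-joint arm with a two-finger parallel gripper is mounted at the origin on a cart in front of the work surface, level with it; the furniture and walls round the work are solid. World frame = base frame: x ahead of the robot, y to its left, z up, the work surface at z = 0. Lengths are in m, angles in rad, forces in N, time in s.
With the tool pointing down it reaches from about 0.35 to 0.975 m from the base axis. Payload 4.9 kg.
Tool frame: the origin (TCP) lies on the mounting face of the last link; the fingertips stand 173 mm ahead of it and the grasp point (between the pads) lies 155 mm ahead of it; y points along the fingers, x is the direction in which the jaws open and shut, and the axes are right-handed (so a half turn about y gives the same grasp; the last joint's range is limited). The gripper opens to 85 mm and grips with 20 to 120 N. Pads are 22 mm wide; open, the fingers measure 114 mm over their backs; the gripper's body (76 mm by 85 mm) begins 54 mm behind the grasp point. The pads swing forward as they close: fully open they stand 13 mm farther back than shut.
Start: joints at [-1.38, 0.053, 1.613, -0, 1.476, -0.119], TCP at [0.191, -0.595, 0.405] pointing down, gripper open.
Joint ranges: [-3.01, 3.01], [-1.01, 2.22], [0.06, 2.58], [-1.02, 4.17], [0.09, 2.62], [-3.14, 3.14]. Speed limits (rad/s): [2.57, 2.57, 3.14, 3.14, 3.14, 3.14].

INTERFACE

Orientations are given as a rotation vector (axis times angle).
In Python, from plant import bot, grab_frame, get_calibration, job gives the robot as it stands.
- The arm moves only by the tool jog_arm, never from a script. Its argument "moves" is a list of rows, each a list of 7 numbers: the turn, a rotation vector about the tool's x, y, z in rad, then the shift along the tool's x, y, z in mm, then the closure, from 0 (fully open) to 1 (shut). In form: [[wx, wy, wz, dx, dy, dz, grip], ...]. A call has 1 to 12 rows; each row is the pose to reach, as a shift and turn from the pose measured when the call began, along the tool's axes at that moment; what a row does not reach only later rows make up. A row lasts 1/8 s, in which the tool goes at most 62.5 mm and 10.7 degrees, less where a joint would pass 70% of its speed; a pose out of reach is approached as far as the arm can. A call with a gripper value outside its range is refused whole. The fingers move at their own pace and stop on an object; "newtons" is the grip in N (left out, the last holds). Time passes only in rows, so rows that repeat a pose let the fingers close. It gives the time, the measured TCP pose, the force and the opening at its end, in the units of the state.
- bot.sense(): the state, without advancing time (a new reading comes with each control period).
- grab_frame(name): name is "side" or "top"; returns the picture (480x640x3 uint8, red, green, blue); there is no depth.
- get_calibration(name): a dict with "intrinsics" (3x3 intrinsics, pixels), "xyz" and "rotation" of the camera in the world. Camera axes: x right, y up, looking along -z (the intrinsics and any distortion apply to the point x, -y, -z); pixel columns grow to the right and rows downward; lengths in m; the calibration is good to about 2 mm. A picture is of the moment at which its call begins. get_calibration takes no time and is no camera call.
- job.sign_off(): hands the job in, once; it reports no verdict.
The state is a dict: "time_s": time; "joints": joint angles; "qd": joint speeds; "tau": joint torques, N m; "eef_pos": TCP position; "orientation": TCP orientation; "ft_force": force on the tool from outside, world axes, zero at the start; "torque": the same for the moment, N m; "gripper_width": finger opening in m.
Only numpy, scipy, OpenCV 4.12 (cv2) and the standard library are available. Lean on these libraries where they do the work, as an engineer would, in place of code of your own. Each camera call takes 0.05 s, during which the arm holds its last target.

## Working session

There is one attempt and no reset: what is moved stays moved. The work goes in short steps, Python scripts to look and compute and a tool call to move; the robot and the scene stay as the last step left them, time stands still between calls to the robot, and variables do not carry over. Pictures are saved under pics/ and viewed, and the job is handed in when it is done.

Besides the shell and the picture viewer there is one more tool, called after "Call:" as a command line: name --pt "numbers of a row" for each row, then --argument value for the rest. jog_arm: Moves the arm, as the interface text tells. Its arguments: {"type":"object","properties":{"moves":{"type":"array","items":{"type":"array","items":{"type":"number"}}},"newtons":{"type":"number"}},"required":["moves"]}

```bash
ls; mkdir -p pics; python3 - <<'E'
from plant import bot, grab_frame, get_calibration, job
import cv2, numpy as np
print(bot.sense())
for n in("side","top"):
    c=get_calibration(n);print(n,c)
    cv2.imwrite(f"pics/{n}0.png",grab_frame(n)[:,:,::-1])
E
```

```text
pics
{'time_s': 0.0, 'joints': array([-1.38002535e+00,  5.33437058e-02,  1.61430450e+00,  3.74933876e-05,
        1.47599928e+00, -1.18997184e-01]), 'qd': array([ 0.00103356,  0.00061018, -0.00096871, -0.00014   ,  0.00033068,
        0.00096937]), 'tau': array([-1.69085208e-03, -3.93679583e+01, -3.70178318e+01, -2.23491811e-04,
        7.23318910e-03,  1.30746596e-05]), 'eef_pos': array([ 0.19047739, -0.59498082,  0.40346454]), 'orientation': array([-1.33849878,  0.97906739, -0.97661474]), 'ft_force': array([ 0.99288997, -0.1347902 ,  0.3302061 ]), 'torque': array([0.00049727, 0.02304218, 0.03661273]), 'gripper_width': 0.08536324749142965}
side {'intrinsics': array([[534.30743927,   0.        , 325.31166319],
       [  0.        , 534.30743927, 249.54519102],
       [  0.        ,   0.        ,   1.        ]]), 'xyz': array([0.86922212, 0.49220598, 0.70668059]), 'rotation': array([0.3369099 , 0.8909037 , 2.33622254])}
top {'intrinsics': array([[511.3716165 ,   0.        , 321.51487642],
       [  0.        , 511.3716165 , 237.71746741],
       [  0.        ,   0.        ,   1.        ]]), 'xyz': array([0.28429645, 0.08251239, 1.09307332]), 'rotation': array([ 0.1158435 , -0.17020068, -1.57150887])}
```

View pics/side0.png

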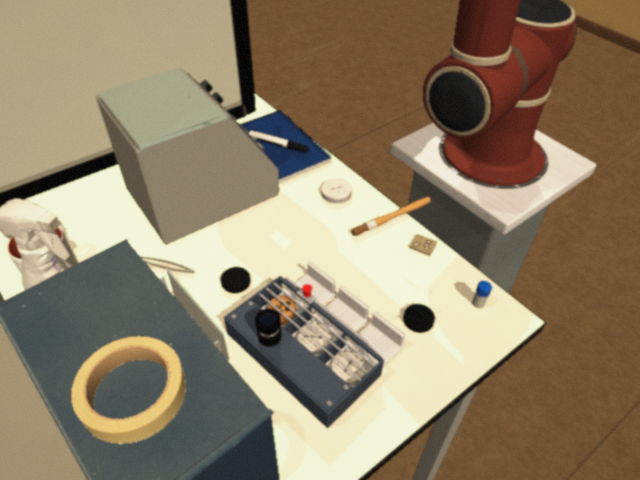

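View pics/top0.png

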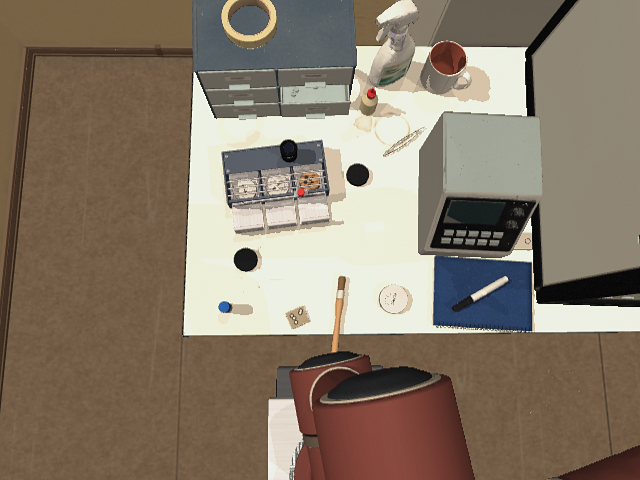

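```bash
python3 - <<'E'
from plant import bot
from scipy.spatial.transform import Rotation as R
print(R.from_rotvec(bot.sense()['orientation']).as_matrix())
E
```

```text
[[ 3.04870651e-01 -3.72795030e-04  9.52393693e-01]
 [-9.52391905e-01  1.85763086e-03  3.04870805e-01]
 [-1.88285024e-03 -9.99998205e-01  2.11290160e-04]]
```

```bash
cat > h.py <<'E'
from plant import bot, grab_frame, get_calibration, job
import cv2, numpy as np
from scipy.spatial.transform import Rotation as R
def ray(n,u,v):
    c=get_calibration(n);K=c['intrinsics'];d=np.linalg.inv(K)@np.array([u,v,1.]);d=np.array([d[0],-d[1],-d[2]])
    return np.array(c['xyz']),R.from_rotvec(c['rotation']).as_matrix()@d
def onz(n,u,v,z):
    o,d=ray(n,u,v);return o+d*(z-o[2])/d[2]
def tri(a,b):
    o1,d1=ray('side',*a);o2,d2=ray('top',*b)
    d1/=np.linalg.norm(d1);d2/=np.linalg.norm(d2)
    s=np.linalg.lstsq(np.c_[d1,-d2],o2-o1,rcond=None)[0]
    p,q=o1+s[0]*d1,o2+s[1]*d2
    return (p+q)/2,np.linalg.norm(p-q)
def proj(n,p):
    c=get_calibration(n);q=R.from_rotvec(c['rotation']).as_matrix().T@(np.array(p)-c['xyz']);K=c['intrinsics']
    return K[0,2]+K[0,0]*q[0]/-q[2],K[1,2]+K[1,1]*-q[1]/-q[2]
def red(im,box):
    x0,y0,x1,y1=box;h=cv2.cvtColor(im,cv2.COLOR_RGB2HSV)[y0:y1,x0:x1]
    m=((h[...,0]<6)|(h[...,0]>174))&(h[...,1]>170)&(h[...,2]>120)
    n,l,s,c=cv2.connectedComponentsWithStats(m.astype(np.uint8))
    return [(s[i],c[i]+[x0,y0]) for i in range(1,n) if s[i][4]>8]
E
python3 - <<'E'
from h import *
s=cv2.imread('pics/side0.png');t=cv2.imread('pics/top0.png')
cv2.imwrite('pics/cs.png',cv2.resize(s[250:430,215:415],None,fx=4,fy=3.3,interpolation=cv2.INTER_CUBIC)[:600,:800])
cv2.imwrite('pics/ct.png',cv2.resize(t[130:240,210:350],None,fx=5.4,fy=5.4,interpolation=cv2.INTER_CUBIC))
a=red(s[:,:,::-1].copy(),(215,250,415,430));b=red(t[:,:,::-1].copy(),(210,130,350,240));print(a,b)
print(tri(a[0][1],b[0][1]))
print(onz('top',*b[0][1],.066),onz('side',*a[0][1],.066))
E
```

```text
[(array([88, 35,  8, 12, 76], dtype=int32), array([306.63157895, 290.02631579]))] [(array([88, 58,  7,  8, 42], dtype=int32), array([300.69047619, 191.73809524]))]
(array([0.57074939, 0.08954152, 0.06124248]), np.float64(0.0028829587780102414))
[0.57041029 0.08843144 0.066     ] [0.57215406 0.09373947 0.066     ]
```

View pics/cs.png

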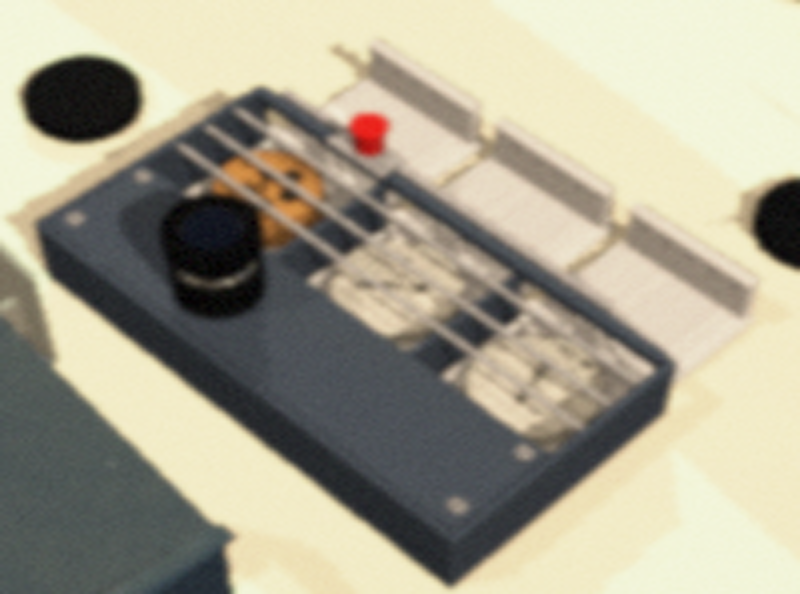

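View pics/ct.png

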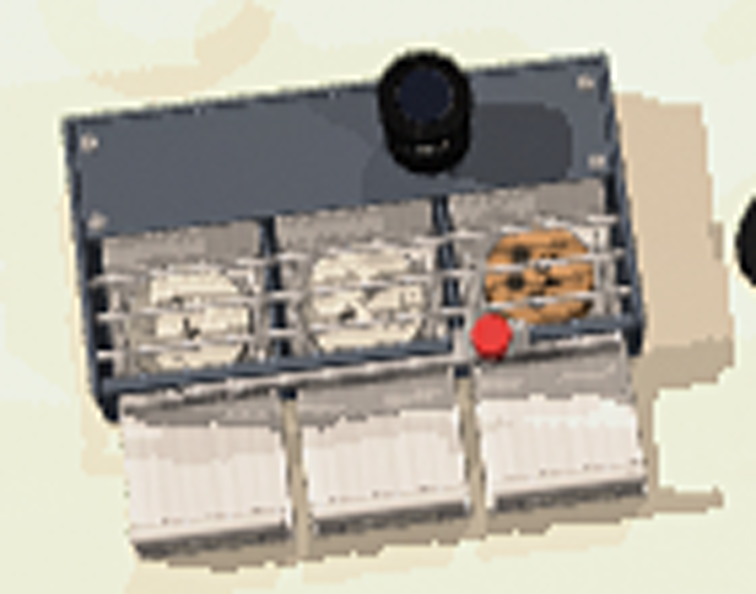

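```bash
python3 - <<'E'
from h import *
T=lambda x,y,z:onz('top',210+x/5.4,130+y/5.4,z)
S=lambda x,y,z:onz('side',215+x/4,250+y/3.3,z)
pts=[]
def s(n,a,b): print(n,a[:2].round(4),b[:2].round(4))
s('rearL',T(63,120,.0455),S(450,540,.0455))
s('rearR',T(605,55,.0455),S(40,215,.0455))
s('frontR rail',T(640,345,.048),S(262,90,.048))
s('frontL rail',T(100,400,.048),S(668,362,.048))
for n,a,b in [('R lip R',(643,480),(372,42)),('R lip L',(495,497),(480,105)),('M lip R',(465,505),(497,123)),('M lip L',(312,522),(612,188)),('L lip R',(287,530),(632,205)),('L lip L',(137,547),(752,285))]:
    s(n,T(*a,.040),S(*b,.040))
A=T(63,120,.0455);B=T(605,55,.0455);print(np.linalg.norm(A-B),np.arctan2(*(B-A)[:2])) 
A=S(450,540,.0455);B=S(40,215,.0455);print(np.linalg.norm(A-B),np.arctan2(*(B-A)[:2])) 
im=grab_frame('top')
h=cv2.cvtColor(im,cv2.COLOR_RGB2HSV)
m=((h[...,0]>95)&(h[...,0]<130)&(h[...,1]>150)&(h[...,2]>60)).astype(np.uint8)[280:330,200:250];M=cv2.moments(m,True);print('vial',onz('top',200+M['m10']/M['m00'],280+M['m01']/M['m00'],.048))
print('loupe',onz('top',289,150,.09),'block',onz('top',394,298,.015))
E
```

```text
rearL [0.6633 0.2571] [0.6642 0.26  ]
rearR [0.6913 0.0423] [0.6879 0.0443]
frontR rail [0.5708 0.0298] [0.5812 0.0369]
frontL rail [0.5486 0.2394] [0.5546 0.2456]
R lip R [0.5184 0.0288] [0.5241 0.0338]
R lip L [0.5117 0.0866] [0.5143 0.092 ]
M lip R [0.5086 0.0983] [0.5159 0.1047]
M lip L [0.5019 0.1576] [0.5053 0.1613]
L lip R [0.4988 0.1672] [0.5057 0.1732]
L lip L [0.4922 0.225 ] [0.4998 0.2328]
0.216565387856194 3.011744852606892
0.21705036513893522 3.032092982578734
vial [0.33564786 0.24371163 0.048     ]
loupe [0.65243727 0.11219075 0.09      ] block [ 0.35300861 -0.10762864  0.015     ]
```

Only the pin on the bar (top 301,192) fits the red pin. The bottle's red cap (370,93) and the mug (450,65) are off the cabinet. The copper disc candidates are the orange-brown disc in the right tray (top 311,180), the tape ring (248,20) and the brush (340,300). By the description it is the one under the rods in the right tray, and the crop confirms that. The steel discs are at (245,187) and (278,183), and the black look-alikes at (245,260) and (358,174).

```bash
cat >> h.py <<'E'
C=np.array([.6197,.1438]);TH=.125
def l2w(x,y): c,s=np.cos(TH),np.sin(TH);return C+[c*x-s*y,s*x+c*y]
def w2l(p): c,s=np.cos(TH),np.sin(TH);d=np.array(p[:2])-C;return np.array([c*d[0]+s*d[1],-s*d[0]+c*d[1]])
def st():
    b=bot.sense();M=R.from_rotvec(b['orientation']).as_matrix();tip=b['eef_pos']+.173*M[:,1]
    print('t',b['time_s'],'tip',tip.round(4),'local mm',(w2l(tip)*1e3).round(1),'yaw z',np.arctan2(M[1,2],M[0,2]).round(4),'ydown',M[:,1].round(4),'F',b['ft_force'].round(2),'w',b['gripper_width'])
    return b,M,tip
def rel(tipw):
    b,M,tip=st();Rt=R.from_euler('z',TH).as_matrix()@np.array([[0,0,1],[-1,0,0],[0,-1,0.]])
    rv=R.from_matrix(M.T@Rt).as_rotvec()
    tcp=np.array(tipw)-.173*Rt[:,1]
    print('turn',rv.round(4),'shift mm',(M.T@(tcp-b['eef_pos'])*1e3).round(1))
E
python3 - <<'E'
from h import *
rel([.42,-.02,.25])
rel([*l2w(-.056,-.088),.13])
print([onz('top',*p,.2) for p in [(420,255),(530,255)]])
E
```

```text
t 0.15 tip [ 0.1905 -0.5948  0.2307] local mm [-518.  -679.3] yaw z 0.3098 ydown [-3.0e-04  1.6e-03 -1.0e+00] F [0.32 0.84 0.25] w 0.0854955332754182
turn [-1.000e-04  1.848e-01 -1.600e-03] shift mm [-477.7  -18.4  393.9]
t 0.15 tip [ 0.1905 -0.5948  0.2307] local mm [-518.  -679.3] yaw z 0.3098 ydown [-3.0e-04  1.6e-03 -1.0e+00] F [0.32 0.84 0.25] w 0.0854955332754182
turn [-1.000e-04  1.848e-01 -1.600e-03] shift mm [-496.4  101.6  562.8]
[array([ 0.41696792, -0.1240925 ,  0.2       ]), array([ 0.41624095, -0.32250953,  0.2       ])]
```

```bash
python3 - <<'E'
from h import *
rel([.395,.03,.26])
E
```

```text
t 0.15 tip [ 0.1905 -0.5948  0.2307] local mm [-518.  -679.3] yaw z 0.3098 ydown [-3.0e-04  1.6e-03 -1.0e+00] F [0.32 0.84 0.25] w 0.0854955332754182
turn [-1.000e-04  1.848e-01 -1.600e-03] shift mm [-533.   -28.3  385.3]
```

Call:
jog_arm --pt "0 0.02 0 -44 -3 32 1" --pt "0 0.03 0 -89 -5 64 1" --pt "0 0.05 0 -133 -8 96 1" --pt "0 0.06 0 -178 -10 128 1" --pt "0 0.08 0 -222 -12 160 1" --pt "0 0.09 0 -266 -15 193 1" --pt "0 0.11 0 -311 -17 225 1" --pt "0 0.12 0 -355 -20 257 1" --pt "0 0.14 0 -400 -22 289 1" --pt "0 0.15 0 -444 -24 321 1" --pt "0 0.17 0 -489 -26 353 1" --pt "0 0.185 0 -533 -28 385 1" --newtons 40

```text
time_s: 1.65
eef_pos: [0.3946, 0.0318, 0.4327]
orientation: [-1.264, 1.117, -1.116]
ft_force: [0.6, -0.5, 0.5]
gripper_width: -0.0001
```

```bash
python3 - <<'E'
from h import *
rel([*l2w(-.056,-.088),.13])
E
```

```text
t 1.65 tip [0.3947 0.0321 0.2597] local mm [-237.1  -82.8] yaw z 0.1245 ydown [ 6.0e-04  1.3e-03 -1.0e+00] F [ 0.65 -0.5   0.51] w -0.000111379931179379
turn [-0.0007 -0.0005 -0.0012] shift mm [  5.  129.8 181.2]
```

Call:
jog_arm --pt "0 0 0 3 10 45 1" --pt "0 0 0 5 25 90 1" --pt "0 0 0 7 60 135 1" --pt "0 0 0 8 95 181 1" --pt "0 0 0 8 130 181 1" --pt "0 0 0 8 150 181 1" --pt "0 0 0 8 150 181 1"

```text
time_s: 2.52
eef_pos: [0.5743, 0.0466, 0.281]
orientation: [-1.266, 1.12, -1.114]
ft_force: [0.3, -0.1, 0.3]
gripper_width: 0.0001
```

```bash
python3 - <<'E'
from h import *
rel([*l2w(-.056,-.088),.058])
s=grab_frame('side')[:,:,::-1];t=grab_frame('top')[:,:,::-1]
cv2.imwrite('pics/s1.png',cv2.resize(s[200:350,230:430],None,fx=4,fy=4))
cv2.imwrite('pics/t1.png',cv2.resize(t[130:240,210:350],None,fx=5,fy=5))
b,M,tip=st();print(proj('side',tip),proj('top',tip))
E
```

```text
t 2.525 tip [0.5738 0.0469 0.108 ] local mm [-57.6 -90.4] yaw z 0.1245 ydown [-0.0031  0.0015 -1.    ] F [ 0.34 -0.13  0.25] w 0.00010309261009319193
turn [ 0.0029 -0.0005 -0.0019] shift mm [-2.7 50.   1.3]
t 2.625 tip [0.576  0.0467 0.1114] local mm [-55.5 -90.9] yaw z 0.1244 ydown [ 0.0029  0.0012 -1.    ] F [ 0.65 -0.17  1.44] w 0.00011794596807479129
(np.float64(285.3588423835447), np.float64(252.79482046053712)) (np.float64(321.4887041561463), np.float64(182.92528109156632))
```

View pics/s1.png

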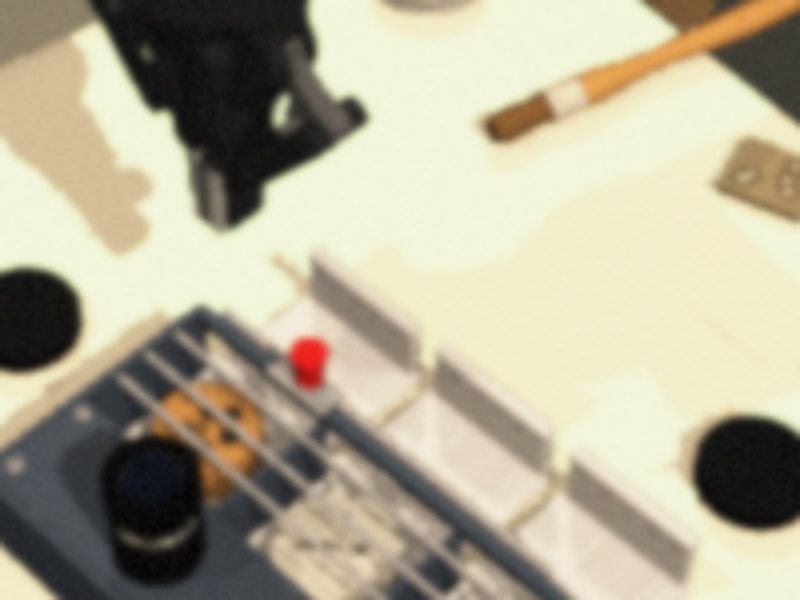

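View pics/t1.png

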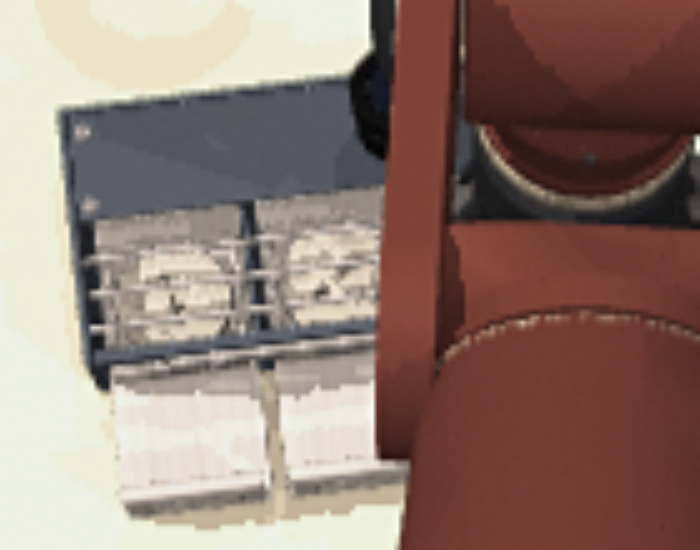

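```bash
python3 - <<'E'
from h import *
s=grab_frame('side')[:,:,::-1]
c=s[150:280,235:345]
c=cv2.resize(c,None,fx=4.5,fy=4.5,interpolation=cv2.INTER_CUBIC)
c=np.clip(255*(c/255.)**.5,0,255).astype(np.uint8)
b,M,tip=st()
def mk(p,col):
    u,v=proj('side',p);cv2.circle(c,(int((u-235)*4.5),int((v-150)*4.5)),3,col,-1)
for a in(-.0145,.0145):
  for z in(-.011,.011):
    mk(tip+M@[a,0,z],(0,0,255)); mk(tip+M@[a,-.072,z],(0,255,0))
mk(tip+M@[.0145,0,0],(255,0,0))
cv2.imwrite('pics/s2.png',c)
E
```

```text
t 2.675 tip [0.5764 0.0467 0.112 ] local mm [-55.1 -90.9] yaw z 0.1244 ydown [ 0.0041  0.0011 -1.    ] F [-0.56 -0.2   0.28] w -0.00043296756854751536
```

View pics/s2.png

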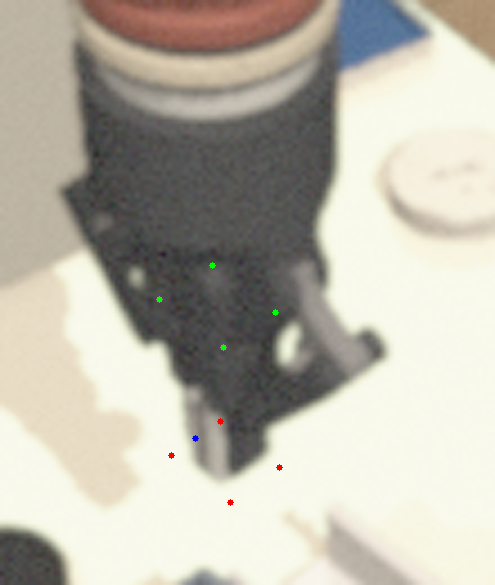

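Call:
jog_arm --pt "0 0 0 0 0 0 0" --pt "0 0 0 0 0 0 0" --pt "0 0 0 0 0 0 0" --pt "0 0 0 0 0 0 0" --pt "0 0 0 0 0 0 0"

```text
time_s: 3.3
eef_pos: [0.5756, 0.0465, 0.2849]
orientation: [-1.262, 1.115, -1.118]
ft_force: [-0.5, -1.0, 0.2]
gripper_width: 0.0851
```

```bash
python3 - <<'E'
from h import *
s=grab_frame('side')[:,:,::-1]
c=s[150:280,225:355]
c=cv2.resize(c,None,fx=4.5,fy=4.5,interpolation=cv2.INTER_CUBIC)
c=np.clip(255*(c/255.)**.5,0,255).astype(np.uint8)
b,M,tip=st()
def mk(p,col):
    u,v=proj('side',p);cv2.circle(c,(int((u-225)*4.5),int((v-150)*4.5)),3,col,-1)
for a in(-.057,-.0425,.0425,.057):
  for z in(-.011,.011):
    mk(tip+M@[a,0,z],(0,0,255)); mk(tip+M@[a,-.013,z],(0,255,0))
cv2.imwrite('pics/s3.png',c)
E
```

```text
t 3.35 tip [0.5763 0.0467 0.1119] local mm [-55.1 -90.9] yaw z 0.1245 ydown [ 0.0039  0.0012 -1.    ] F [0.46 0.62 0.83] w 0.08528896016940521
```

View pics/s3.png

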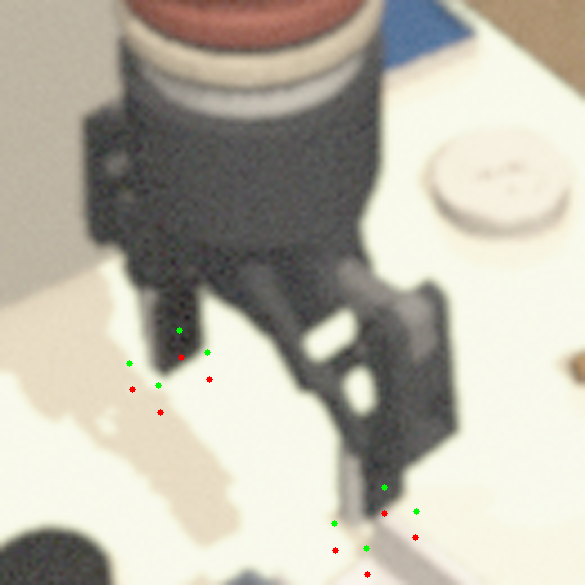

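Call:
jog_arm --pt "0 0 0 0 0 0 1" --pt "0 0 0 0 0 0 1" --pt "0 0 0 0 0 0 1" --pt "0 0 0 0 0 0 1" --pt "0 0 0 0 15 0 1" --pt "0 0 0 0 30 0 1" --pt "0 0 0 0 42 0 1" --pt "0 0 0 0 50 0 1" --pt "0 0 0 0 55 0 1" --pt "0 0 0 0 57 0 1" --pt "0 0 0 0 57 0 1"

```text
time_s: 4.72
eef_pos: [0.576, 0.0466, 0.2282]
orientation: [-1.262, 1.114, -1.118]
ft_force: [0.0, -0.0, -0.5]
gripper_width: -0.0001
```

```bash
python3 - <<'E'
from h import *
s=grab_frame('side')[:,:,::-1]
c=cv2.resize(s[220:340,235:365],None,fx=5,fy=5,interpolation=cv2.INTER_CUBIC)
c=np.clip(255*(c/255.)**.6,0,255).astype(np.uint8)
cv2.imwrite('pics/s4.png',c);rel([*l2w(-.056,-.041),.055])
E
```

```text
t 4.775 tip [0.5769 0.0468 0.0553] local mm [-54.6 -90.9] yaw z 0.1245 ydown [ 0.0046  0.0011 -1.    ] F [-0.28 -0.02  0.15] w -7.603873433924911e-06
turn [-0.0047 -0.0005 -0.0006] shift mm [-50.    0.3  -0.6]
```

View pics/s4.png

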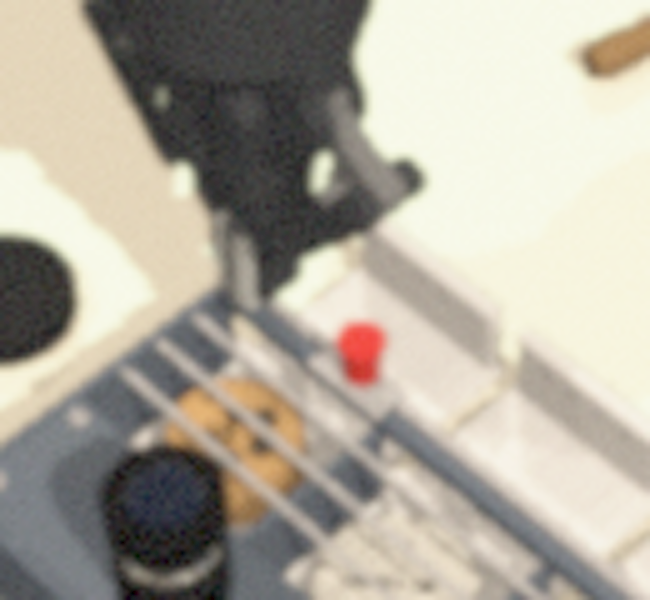

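Call:
jog_arm --pt "0 0 0 -6 0 -1 1" --pt "0 0 0 -12 0 -1 1" --pt "0 0 0 -17 0 -1 1" --pt "0 0 0 -21 0 -1 1" --pt "0 0 0 -25 0 -1 1" --pt "0 0 0 -29 0 -1 1" --pt "0 0 0 -33 0 -1 1" --pt "0 0 0 -37 0 -1 1" --pt "0 0 0 -41 0 -1 1" --pt "0 0 0 -45 0 -1 1" --pt "0 0 0 -48 0 -1 1" --pt "0 0 0 -48 0 -1 1"

```text
time_s: 6.28
eef_pos: [0.5691, 0.0944, 0.2283]
orientation: [-1.261, 1.114, -1.118]
ft_force: [-0.3, -0.5, 0.8]
gripper_width: 0.0001
```

```bash
python3 - <<'E'
from h import *
S=grab_frame('side');s=S[:,:,::-1]
c=cv2.resize(s[220:340,235:365],None,fx=5,fy=5,interpolation=cv2.INTER_CUBIC)
c=np.clip(255*(c/255.)**.6,0,255).astype(np.uint8)
cv2.imwrite('pics/s5.png',c);rel([*l2w(-.056,-.041),.055])
r=red(S,(215,250,415,430));print(r);p=onz('side',*r[0][1],.0615);print(w2l(p)*1e3, w2l(onz('side',306.6,290,.0615))*1e3)
E
```

```text
t 6.325 tip [0.5699 0.0946 0.0553] local mm [-55.6 -42.6] yaw z 0.1246 ydown [ 0.0047  0.0017 -1.    ] F [-0.35  1.01  0.02] w 9.043656225067522e-05
turn [-0.0049 -0.0004 -0.0011] shift mm [-1.7  0.3  0.4]
[(array([98, 43, 10, 13, 90], dtype=int32), array([317.7       , 298.58888889]))]
[-56.28208084 -22.91966164] [-55.83669024 -46.32897864]
```

View pics/s5.png

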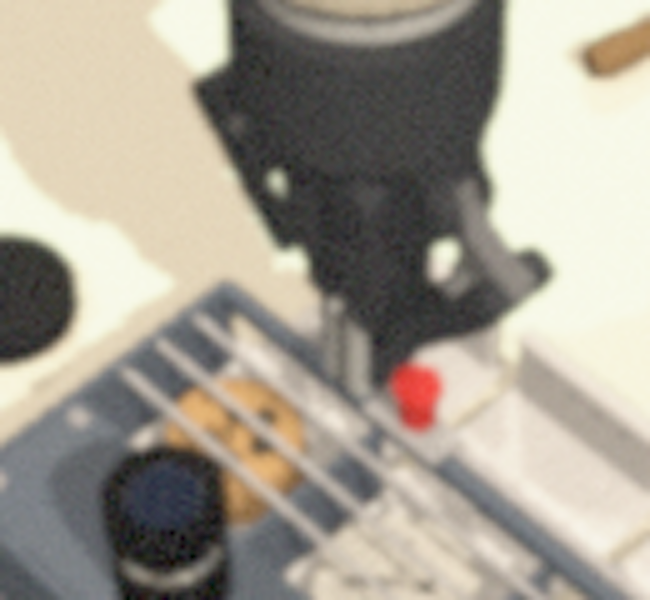

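Call:
jog_arm --pt "0 0 0 -2 0 0 1" --pt "0 0 0 -4 0 0 1" --pt "0 0 0 -5 0 0 1" --pt "0 0 0 -5.5 0 0 1" --pt "0 0 0 -5.5 0 0 1"

```text
time_s: 6.95
eef_pos: [0.5687, 0.0981, 0.2285]
orientation: [-1.265, 1.111, -1.122]
ft_force: [0.8, -9.4, 0.0]
gripper_width: 0.0001
```

```bash
cat >pin.py <<'E'
from h import *
S=grab_frame('side');st()
r=red(S,(215,250,415,430));print([w2l(onz('side',*q[1],.0615))*1e3 for q in r])
E
python3 pin.py
```

```text
t 7.0 tip [0.5696 0.0974 0.0555] local mm [-55.5 -39.8] yaw z 0.1248 ydown [ 0.0052 -0.0038 -1.    ] F [ -0.2  -10.25   0.51] w -0.000203971495259268
[array([-56.62534795, -21.0884536 ])]
```

Call:
jog_arm --pt "0 0 0 -3 0 0 1" --pt "0 0 0 -4 0 0 1" --pt "0 0 0 -4 0 0 1"

```text
time_s: 7.38
eef_pos: [0.5686, 0.0996, 0.2286]
orientation: [-1.271, 1.107, -1.127]
ft_force: [0.1, -14.0, 1.2]
gripper_width: -0.0003
```

```bash
python3 pin.py; python3 - <<'E'
from h import *
s=grab_frame('side')[:,:,::-1]
c=cv2.resize(s[220:340,235:365],None,fx=5,fy=5,interpolation=cv2.INTER_CUBIC)
c=np.clip(255*(c/255.)**.6,0,255).astype(np.uint8)
cv2.imwrite('pics/s6.png',c)
E
```

```text
t 7.425 tip [0.5696 0.0976 0.0557] local mm [-55.4 -39.6] yaw z 0.1252 ydown [ 0.0059 -0.0115 -0.9999] F [  0.81 -14.14   0.34] w 0.0004697035754514771
[array([-56.55561115, -21.10491822])]
```

View pics/s6.png

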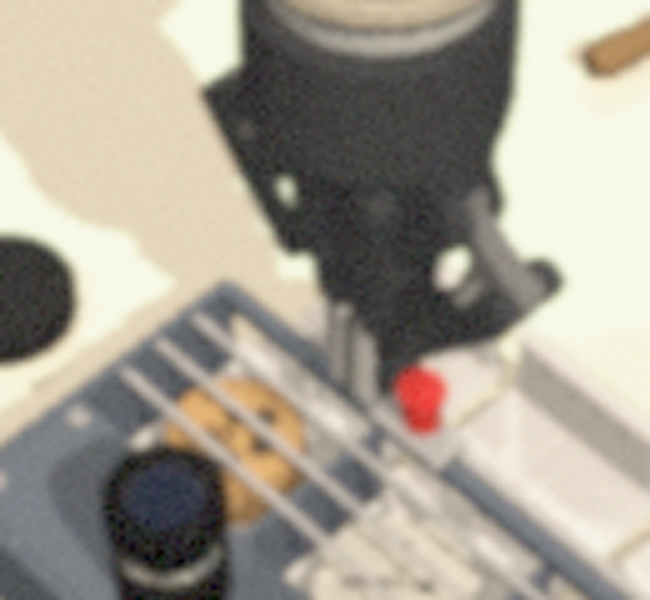

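Call:
jog_arm --pt "0 0 0 8 0 0 1" --pt "0 0 0 20 0 0 1" --pt "0 0 0 24 -10 0 1" --pt "0 0 0 26 -30 -10 1" --pt "0 0 0 28 -40 -25 1" --pt "0 0 0 28 -40 -29 1" --pt "0 0 0 28 -40 -29 1"

```text
time_s: 8.35
eef_pos: [0.543, 0.0688, 0.2688]
orientation: [-1.27, 1.107, -1.127]
ft_force: [0.1, -0.2, 0.1]
gripper_width: 0.0
```

```bash
python3 pin.py; python3 - <<'E'
from h import *
s=grab_frame('side')[:,:,::-1]
c=cv2.resize(s[200:340,235:365],None,fx=4.2,fy=4.2,interpolation=cv2.INTER_CUBIC)
c=np.clip(255*(c/255.)**.6,0,255).astype(np.uint8)
cv2.imwrite('pics/s7.png',c);rel([*l2w(-.0865,-.071),.08])
E
```

```text
t 8.4 tip [0.5441 0.0668 0.0955] local mm [-84.7 -67. ] yaw z 0.1252 ydown [ 0.0055 -0.0112 -0.9999] F [0.4  0.91 0.51] w 0.00010697609918383091
[array([-56.00501267, -20.30889753])]
t 8.45 tip [0.5441 0.0668 0.0954] local mm [-84.6 -67. ] yaw z 0.1252 ydown [ 0.0052 -0.0113 -0.9999] F [ 0.49 -0.2   0.25] w -0.0002496651376626855
turn [-0.0038  0.0002  0.0119] shift mm [ 5.9 15.5 -1.3]
```

View pics/s7.png

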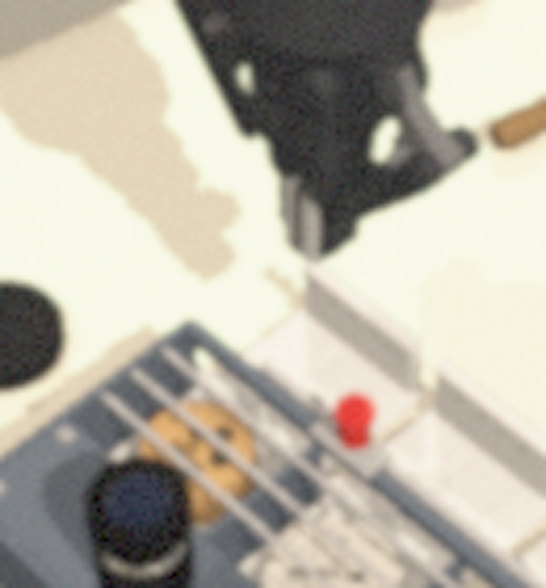

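```bash
python3 - <<'E'
from h import *
a=cv2.imread('pics/side0.png')[:,:,::-1].copy();b=grab_frame('side')
cv2.imwrite('pics/side1.png',b[:,:,::-1])
for im in(a,b):
    f=im.astype(float);w=np.clip(f[...,0]-np.maximum(f[...,1],f[...,2])-60,0,None);w[:275]=0;w[310:]=0;w[:,:295]=0;w[:,335:]=0
    ys,xs=np.nonzero(w>40);yy,xx=np.mgrid[:480,:640]
    c=((w*xx).sum()/w.sum(),(w*yy).sum()/w.sum());print(len(xs),xs.min(),xs.max(),ys.min(),ys.max(),c,w2l(onz('side',*c,.0615))*1e3, w2l(onz('side',(xs.min()+xs.max())/2,ys.min()+4,.068))*1e3)
E
```

```text
87 303 311 284 296 (np.float64(306.84157675462023), np.float64(289.28415767546204)) [-57.06050428 -47.05488754] [-55.43911582 -44.9976373 ]
90 315 323 294 306 (np.float64(319.1238957356309), np.float64(299.16359472134366)) [-57.03702312 -20.65344025] [-54.93050841 -18.92472576]
```

```bash
python3 - <<'E'
from h import *
for y in(-.0478,-.0198): print(proj('side',[*l2w(-.0565,y),.0615]))
# lengths check: lip right edges & lips in side: R lip R to L lip L
A=onz('side',308,262.7,.04);B=onz('side',403,336.4,.04);print(np.linalg.norm(A-B))
a=cv2.imread('pics/side0.png');b=cv2.imread('pics/side1.png')
v=np.hstack([cv2.resize(x[270:320,285:345],None,fx=6.5,fy=6.5,interpolation=cv2.INTER_NEAREST) for x in(a,b)])
cv2.imwrite('pics/cmp.png',v)
E
```

```text
(np.float64(306.23681173265607), np.float64(289.21475856839265))
(np.float64(319.27562243203516), np.float64(299.6905605308632))
0.20054037847875258
```

View pics/cmp.png

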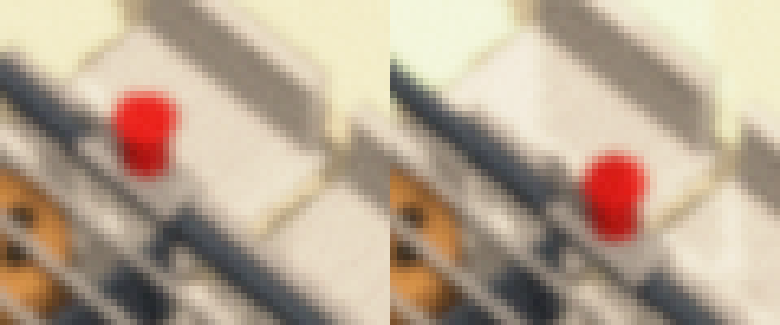

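```bash
python3 - <<'E'
from h import *
rel([*l2w(-.057,-.057),.058])
E
```

```text
t 8.5 tip [0.5441 0.0668 0.0953] local mm [-84.6 -67. ] yaw z 0.1252 ydown [ 0.0051 -0.0113 -0.9999] F [-0.13  0.14  0.3 ] w 0.00011592884056562975
turn [-0.0036  0.0002  0.0119] shift mm [-8.4 37.3 28.1]
```

Call:
jog_arm --pt "-0.004 0 0.012 -8 5 15 1" --pt "-0.004 0 0.012 -8 20 28 1" --pt "-0.004 0 0.012 -8 33 28 1" --pt "-0.004 0 0.012 -8 37 28 1" --pt "-0.004 0 0.012 -14 37 28 1" --pt "-0.004 0 0.012 -19 37 28 1" --pt "-0.004 0 0.012 -23 37 28 1" --pt "-0.004 0 0.012 -27 37 28 1" --pt "-0.004 0 0.012 -30 37 28 1" --pt "-0.004 0 0.012 -32 37 28 1" --pt "-0.004 0 0.012 -32 37 28 1"

```text
time_s: 9.88
eef_pos: [0.5679, 0.1006, 0.2318]
orientation: [-1.273, 1.11, -1.124]
ft_force: [0.7, -18.1, 1.4]
gripper_width: -0.0
```

```bash
python3 pin.py
```

```text
t 9.925 tip [0.5681 0.0988 0.0587] local mm [-56.8 -38.3] yaw z 0.1259 ydown [ 0.0012 -0.0103 -0.9999] F [  1.39 -16.87   1.23] w -0.0001680070413266809
[array([-56.47927399, -20.77085395])]
```

```bash
python3 - <<'E'
from h import *
rel([*l2w(-.087,-.070),.08])
E
```

```text
t 9.925 tip [0.5681 0.0988 0.0587] local mm [-56.8 -38.3] yaw z 0.1259 ydown [ 0.0012 -0.0103 -0.9999] F [  1.39 -16.87   1.23] w -0.0001680070413266809
turn [0.0001 0.0009 0.0103] shift mm [ 33.7 -20.9 -30.2]
```

Call:
jog_arm --pt "0 0 0.01 10 0 0 1" --pt "0 0 0.01 22 0 0 1" --pt "0 0 0.01 30 -12 0 1" --pt "0 0 0.01 34 -21 -10 1" --pt "0 0 0.01 34 -21 -22 1" --pt "0 0 0.01 34 -21 -30 1" --pt "0 0 0.01 34 -21 -30 1"

```text
time_s: 10.8
eef_pos: [0.5413, 0.0635, 0.2526]
orientation: [-1.267, 1.116, -1.115]
ft_force: [0.2, 0.9, 0.2]
gripper_width: 0.0001
```

```bash
python3 pin.py; python3 - <<'E'
from h import *
s=grab_frame('side')[:,:,::-1]
c=cv2.resize(s[200:340,235:365],None,fx=4.2,fy=4.2,interpolation=cv2.INTER_CUBIC)
c=np.clip(255*(c/255.)**.6,0,255).astype(np.uint8)
b,M,tip=st()
for z in (tip[2],.04,.009):
  for a in(-.011,.011):
    for q in(-.009,.009):
      p=tip+M@[q,0,a];p[2]=z;u,v=proj('side',p);cv2.circle(c,(int((u-235)*4.2),int((v-200)*4.2)),2,(0,0,255),-1)
cv2.imwrite('pics/s8.png',c);rel([*l2w(-.087,-.071),.018])
E
```

```text
t 10.85 tip [0.5417 0.0634 0.0797] local mm [-87.4 -70. ] yaw z 0.1262 ydown [-5.e-04 -3.e-04 -1.e+00] F [0.3  0.46 0.4 ] w -0.0001240433660967318
[array([-55.86997419, -20.07870204])]
t 10.9 tip [0.5421 0.0634 0.0799] local mm [-87.1 -70.1] yaw z 0.1262 ydown [-2.e-04 -3.e-04 -1.e+00] F [0.54 0.49 0.17] w 2.688798554230066e-05
t 10.9 tip [0.5421 0.0634 0.0799] local mm [-87.1 -70.1] yaw z 0.1262 ydown [-2.e-04 -3.e-04 -1.e+00] F [0.54 0.49 0.17] w 2.688798554230066e-05
turn [0.0003 0.0012 0.0002] shift mm [ 0.9 61.9  0. ]
```

View pics/s8.png

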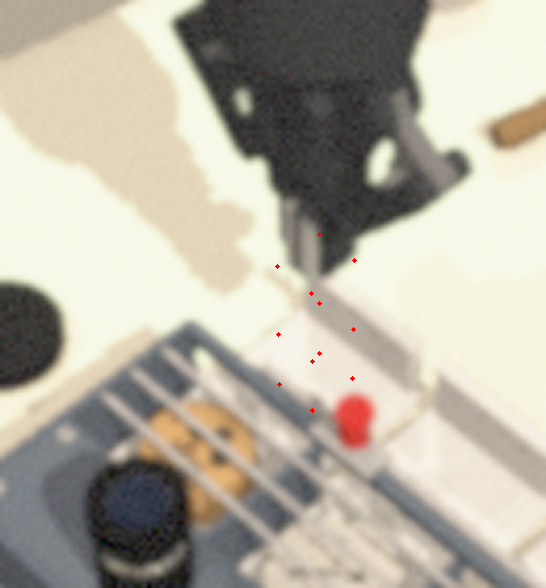

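Call:
jog_arm --pt "0 0 0 1 12 0 1" --pt "0 0 0 1 26 0 1" --pt "0 0 0 1 38 0 1" --pt "0 0 0 1 48 0 1" --pt "0 0 0 1 55 0 1" --pt "0 0 0 1 60 0 1" --pt "0 0 0 1 60 0 1"

```text
time_s: 11.78
eef_pos: [0.5422, 0.0624, 0.1926]
orientation: [-1.267, 1.116, -1.116]
ft_force: [-1.3, -0.4, 0.2]
gripper_width: -0.0003
```

```bash
python3 - <<'E'
from h import *
st()
s=grab_frame('side')[:,:,::-1]
c=cv2.resize(s[220:360,235:365],None,fx=4.2,fy=4.2,interpolation=cv2.INTER_CUBIC)
c=np.clip(255*(c/255.)**.6,0,255).astype(np.uint8)
cv2.imwrite('pics/s9.png',c)
E
```

```text
t 11.775 tip [0.5421 0.0624 0.0196] local mm [-87.2 -71.1] yaw z 0.1262 ydown [-7.e-04 -2.e-04 -1.e+00] F [-1.29 -0.4   0.24] w -0.00030066346920551846
```

View pics/s9.png

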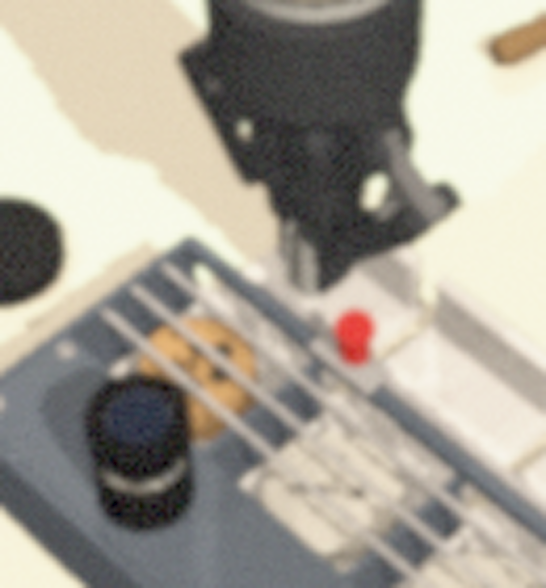

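Call:
jog_arm --pt "0 0 0 0 0 -4 1" --pt "0 0 0 0 0 -8 1" --pt "0 0 0 0 0 -11 1" --pt "0 0 0 0 0 -14 1" --pt "0 0 0 0 0 -17 1" --pt "0 0 0 0 0 -20 1" --pt "0 0 0 0 0 -23 1" --pt "0 0 0 0 0 -27 1" --pt "0 0 0 0 0 -31 1" --pt "0 0 0 0 0 -35 1" --pt "0 0 0 0 0 -39 1" --pt "0 0 0 0 0 -42 1"

```text
time_s: 13.32
eef_pos: [0.5004, 0.0571, 0.193]
orientation: [-1.267, 1.116, -1.116]
ft_force: [1.8, -0.1, 1.3]
gripper_width: 0.0001
```

```bash
python3 - <<'E'
from h import *
st()
s=grab_frame('side')[:,:,::-1]
c=cv2.resize(s[220:360,235:415],None,fx=4.2,fy=4.2,interpolation=cv2.INTER_CUBIC)
c=np.clip(255*(c/255.)**.6,0,255).astype(np.uint8)
cv2.imwrite('pics/s10.png',c)
E
```

```text
t 13.325 tip [0.5003 0.057  0.02  ] local mm [-129.3  -71.2] yaw z 0.1262 ydown [-1.e-04 -4.e-04 -1.e+00] F [ 1.8  -0.1   1.26] w 8.803989822834799e-05
```

View pics/s10.png

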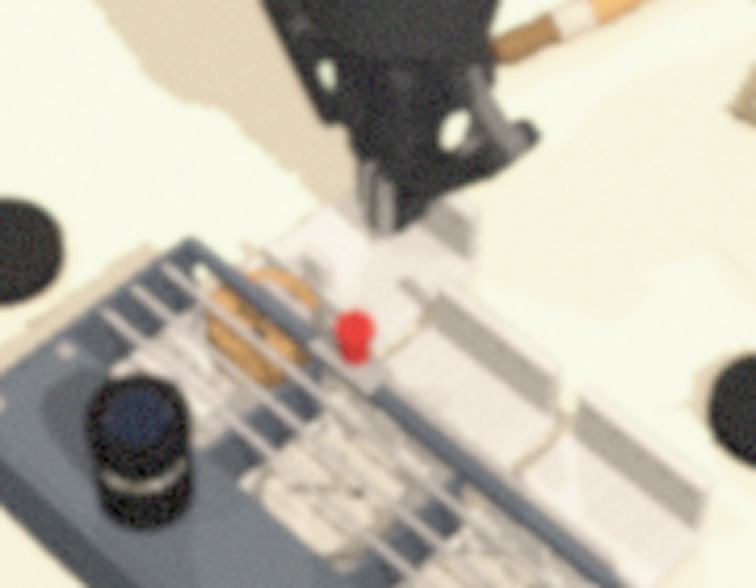

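The right tray is moving, with the copper disc now partly in front of the rail at (270,310) in the crop. The neighbouring trays are still.

Call:
jog_arm --pt "0 0 0 0 0 -4 1" --pt "0 0 0 0 0 -8 1" --pt "0 0 0 0 0 -12 1" --pt "0 0 0 0 0 -16 1" --pt "0 0 0 0 0 -20 1" --pt "0 0 0 0 0 -24 1" --pt "0 0 0 0 0 -28 1" --pt "0 0 0 0 0 -31 1" --pt "0 0 0 0 0 -33 1" --pt "0 0 0 0 0 -35 1" --pt "0 0 0 0 0 -36 1"

```text
time_s: 14.75
eef_pos: [0.4643, 0.0525, 0.1928]
orientation: [-1.267, 1.116, -1.116]
ft_force: [3.1, -0.4, -0.5]
gripper_width: -0.0001
```

```bash
python3 -c "
from h import *
st()"
```

```text
t 14.75 tip [0.4641 0.0525 0.0198] local mm [-165.7  -71.2] yaw z 0.1262 ydown [-8.e-04 -4.e-04 -1.e+00] F [ 3.11 -0.42 -0.52] w -0.00011724321491097313
```

Call:
jog_arm --pt "0 0 0 0 0 -1 1" --pt "0 0 0 0 0 -2 1" --pt "0 0 0 0 0 -3 1" --pt "0 0 0 0 0 -4 1" --pt "0 0 0 0 0 -4 1"

```text
time_s: 15.38
eef_pos: [0.4623, 0.0522, 0.1938]
orientation: [-1.259, 1.109, -1.121]
ft_force: [14.3, 2.2, -10.4]
gripper_width: -0.0002
```

```bash
python3 -c "
from h import *
st()"
```

```text
t 15.375 tip [0.464  0.0524 0.0208] local mm [-165.9  -71.3] yaw z 0.1255 ydown [ 9.7e-03  9.0e-04 -1.0e+00] F [ 14.3    2.2  -10.41] w -0.00019355191950469293
```

Force has risen to 14 N with the tip stationary, so this is the stop. I'll back off, lift clear and check.

Call:
jog_arm --pt "0 0 0 0 0 4 1" --pt "0 0 0 0 0 10 1" --pt "0 0 0 0 0 14 1" --pt "0 0 0 0 -10 14 1" --pt "0 0 0 0 -35 14 1" --pt "0 0 0 0 -70 14 1" --pt "0 0 0 0 -115 14 1" --pt "0 0 0 0 -160 14 1" --pt "0 0 0 30 -190 14 1" --pt "0 0 0 80 -200 0 1" --pt "0 0 0 120 -200 -30 1" --pt "0 0 0 120 -200 -30 1"

```text
time_s: 16.88
eef_pos: [0.4444, -0.0728, 0.3943]
orientation: [-1.257, 1.112, -1.125]
ft_force: [-0.1, -0.1, -0.2]
gripper_width: 0.0002
```

```bash
python3 - <<'E'
from h import *
st()
s=grab_frame('side')[:,:,::-1];t=grab_frame('top')[:,:,::-1]
cv2.imwrite('pics/side2.png',s);cv2.imwrite('pics/top2.png',t)
cv2.imwrite('pics/s11.png',cv2.resize(s[230:400,215:415],None,fx=3.9,fy=3.5,interpolation=cv2.INTER_CUBIC))
E
python3 pin.py
```

```text
t 16.875 tip [ 0.4463 -0.0727  0.2213] local mm [-199.1 -193.2] yaw z 0.1208 ydown [ 1.040e-02  1.000e-04 -9.999e-01] F [-0.05 -0.09 -0.22] w 0.0002427206752985471
t 17.025 tip [ 0.4473 -0.0702  0.2208] local mm [-197.7 -190.9] yaw z 0.1256 ydown [ 0.01    0.0012 -0.9999] F [-0.14 -0.17  0.39] w -4.296891136381584e-05
[array([-56.85988471, -20.66852401])]
```

View pics/s11.png

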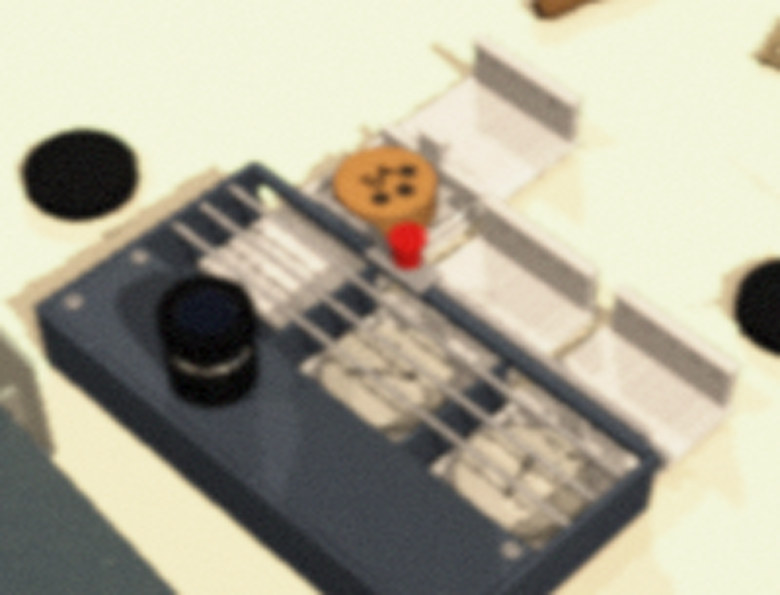

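View pics/top2.png

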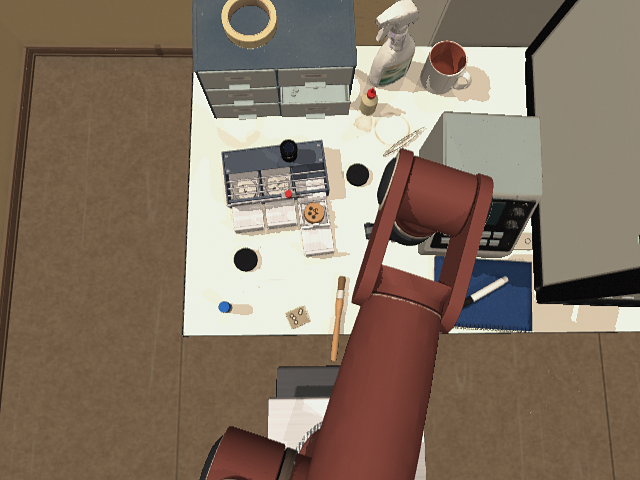

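```bash
python3 - <<'E'
from h import *
A=w2l(onz('side',308,262.7,.04));B=w2l(onz('side',337.6,240.9,.04));print('lip R corner',A*1e3,B*1e3)
for n,box in(('side',(290,260,340,310)),('top',(290,190,345,240))):
  for k in '02':
    im=cv2.imread(f'pics/{n}{k}.png')[:,:,::-1].copy();h=cv2.cvtColor(im,cv2.COLOR_RGB2HSV)
    bx=box if k=='2' else None
    m=((h[...,0]>8)&(h[...,0]<20)&(h[...,1]>120)&(h[...,2]>80)).astype(np.uint8)
    x0,y0,x1,y1=(260,250,350,330) if n=='side' else (285,160,345,240)
    q=np.zeros_like(m);q[y0:y1,x0:x1]=m[y0:y1,x0:x1]
    M=cv2.moments(q,True);c=(M['m10']/M['m00'],M['m01']/M['m00']);print(n,k,M['m00'],c,w2l(onz(n,*c,.027))*1e3)
  a,b=[cv2.imread(f'pics/{n}{k}.png')[:,:,::-1].copy() for k in '02']
  if n=='top':
    for im in(a,b):
      r=red(im,(210,130,350,240));print('pin',[w2l(onz('top',*q[1],.066))*1e3 for q in r])
a,b=[cv2.imread(f'pics/side{k}.png') for k in '02']
d=cv2.absdiff(a,b).max(2)
for n,(x0,y0,x1,y1) in dict(loupe=(250,300,285,350),vial=(470,275,495,310),block=(315,175,358,207)).items():print(n,np.median(d[y0:y1,x0:x1]),d[y0:y1,x0:x1].max())
E
```

```text
lip R corner [-108.63409347  -97.27473134] [-178.97427847  -96.79579415]
side 0 322.0 (283.3726708074534, 307.49378881987576) [-24.63507193 -66.51198958]
side 2 488.0 (313.87090163934425, 283.0245901639344) [-92.73544556 -67.53655828]
top 0 177.0 (309.728813559322, 180.5819209039548) [-22.66329153 -72.45927229]
top 2 293.0 (313.76450511945393, 212.68600682593856) [-94.42684508 -71.81402405]
pin [array([-55.80820046, -48.79137327])]
pin [array([-56.05557627, -22.48581769])]
loupe 4.0 158
vial 17.0 32
block 2.0 7
```

```bash
python3 - <<'E'
from h import *
for n,bs in (('side',dict(loupe=(245,300,290,350),vial=(465,275,500,312),block=(310,170,362,212))),('top',dict(loupe=(272,132,305,170),vial=(210,293,240,322)))):
  a,b=[cv2.cvtColor(cv2.imread(f'pics/{n}{k}.png'),cv2.COLOR_BGR2GRAY) for k in '02']
  for k,(x0,y0,x1,y1) in bs.items():
    T=b[y0+5:y1-5,x0+5:x1-5];r=cv2.matchTemplate(a[y0:y1,x0:x1],T,cv2.TM_CCOEFF_NORMED);_,v,_,l=cv2.minMaxLoc(r);print(n,k,v,np.array(l)-5)
b=bot.sense();print(b['time_s'],b['qd'].round(3))
E
```

```text
side loupe 0.8913214802742004 [0 0]
side vial 0.995238184928894 [0 0]
side block 0.9985404014587402 [0 0]
top loupe 0.9997337460517883 [0 0]
top vial 0.995529294013977 [0 0]
17.025 [ 0.021  0.01  -0.004 -0.    -0.001 -0.002]
```

The loupe, vial and block haven't moved, the tray is out about 70 mm and the arm is clear.

Call:
jog_arm --pt "0 0 0 0 0 0 1" --pt "0 0 0 0 0 0 1" --pt "0 0 0 0 0 0 1"

```text
time_s: 17.4
eef_pos: [0.4457, -0.07, 0.3937]
orientation: [-1.259, 1.109, -1.12]
ft_force: [0.2, 0.4, -0.1]
gripper_width: 0.0
```

```bash
python3 -c "
from plant import job
print(job.sign_off())"
```

```text
the job is handed in; nothing more can be done
None
```

I slid the lock bar left by its red pin until it would not move further. Then I hooked the closed fingertips behind the right tray's lip, drew that tray (the one with the copper disc) out to its stop, and backed clear. The job was handed in at 17.4 s.

**Tray:** the lip moved 70.3 mm in the pictures, and the pull ended with 14 N against a tip that no longer moved. The middle and left trays look shut by eye.

**Other things:** the loupe and vial match their starting pictures with no shift in both views. The block matches in the side view, but the arm hid it from the top camera. The loupe's side-view match was weaker (0.89), while its top-view match was 0.9997.

**One check disagreed:** both cameras put the bar's travel at about 26.5 mm, not the nominal 28 mm. Two pushes of 14 and 17 N, against the roughly 1.2 N it needs, moved it no farther. I took that as its stop, though I could not account for the missing 1.5 mm.

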